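# Pin the hold-down arm of the specimen clamp with a ball-lock pin

### The arm

A 7-joint arm with a two-finger parallel gripper is mounted at the origin on a cart in front of the work surface, level with it; the furniture and walls round the work are solid. World frame = base frame: x ahead of the robot, y to its left, z up, the work surface at z = 0. Lengths are in m, angles in rad, forces in N, time in s.
With the tool pointing down it reaches from about 0.35 to 0.9 m from the base axis. Payload 8.1 kg.
Tool frame: the origin (TCP) lies midway between the tips of the shut fingers; the grasp point (between the pads) lies 19 mm behind it; z points along the fingers, y is the line along which they close (so a half turn about z gives the same grasp; the last joint's range is limited). The gripper opens to 92 mm and grips with 3 to 60 N. Pads are 19 mm wide; open, the fingers measure 130 mm over their backs; the gripper's body (75 mm by 190 mm) begins 47 mm behind the grasp point.
Start: joints at [-1.251, 0.434, 0.025, 1.573, -0.012, 1.134, -0.075], TCP at [0.256, 0.57, 0.227] pointing down, gripper open.
Joint ranges: [-2.62, 2.62], [-0.44, 2.09], [-1.27, 1.32], [0.08, 2.57], [-1.32, 4.46], [0.12, 2], [-2.74, 2.74]. Speed limits (rad/s): [2.22, 2.22, 3.01, 3.01, 3.14, 3.14, 3.14].

### API

Orientations are given as a rotation vector (axis times angle).
In Python, from cell import arm gives the robot as it stands.
- The arm moves only by the tool carry_out, never from a script. Its arguments are lists of equal length, an entry for each row: "claw": the finger opening in cm, from 0 to 9.18; "delta_pos": the shift along the tool's x, y, z in cm, a list of three; "angular": the turn, a rotation vector about the tool's x, y, z in rad, a list of three. In form: {"claw": [claw, ...], "delta_pos": [[dx, dy, dz], ...], "angular": [[ax, ay, az], ...]}. A call has 1 to 20 rows; each row shifts and turns the commanded pose from where the row before left it, along the tool's axes as they then stand; what a row does not reach is not made up. A row lasts 1/10 s, in which the tool goes at most 50 mm and 8.59 degrees, less where a joint would pass 70% of its speed; a pose out of reach is approached as far as the arm can. A call with a gripper value outside its range is refused whole. The fingers move at their own pace and stop on an object; "force" is the grip in N (left out, the last holds). Time passes only in rows, so rows that do not move let the fingers close. It gives the time, the measured TCP pose, the force, the opening and the grip force at its end, in the units of the state.
- arm.observe(): the state, without advancing time (a new reading comes with each control period).
- arm.get_image(name): name is "side" or "top" or "wrist"; returns a dict with "frame" (480x640x3 uint8, red, green, blue), "mtx" (3x3 intrinsics, pixels), "T" (4x4, takes a point from camera to world coordinates). Camera axes: x right, y down, z forward; pixel columns grow to the right and rows downward; lengths in m; the calibration is good to about 2 mm. A picture is of the moment at which its call begins. There is no depth.
- arm.sign_off(): hands the job in; it is judged then, once.
Trained networks look in a picture, given as the dict that the camera call returned (one of the last four; its "shot" number tells which), for a name from the list of things; names that differ only in an ending like _2 or _b are one class to them, and where a whole thing is asked for, a point or a joint stands for the part that bears it (a point fixed in the world has none). Each returns a list of dicts, best first, with "conf" (0 to 1); they miss things now and then, are a little off and sometimes report something else, mostly with a low value. They report only what shows in the picture. A call takes as long as a camera call.
- arm.look_for(label, picture): "centre" ([column, row] as shares, 0 to 1, of the picture: columns of its width, rows of its height, amid what is visible of it).
- arm.trace(label, picture): "region" (480x640 bool, what is visible of it) and "centre" ([column, row] as shares, 0 to 1, of the picture: columns of its width, rows of its height, amid what is visible of it).
- arm.place_of(label, picture): "centre" ([column, row] as shares, 0 to 1, of the picture: columns of its width, rows of its height: a listed point, or the origin of a listed thing).
The state is a dict: "clock": time; "joints": joint angles; "dq": joint speeds; "joint_efforts": joint torques, N m; "position": TCP position; "ee_rot": TCP orientation; "force": force on the tool from outside, world axes, zero at the start; "ft_torque": the same for the moment, N m; "width": opening from 0.0 (shut) to 1.0 (fully open); "gripper_force": force on a finger pad.
Only numpy, scipy, OpenCV 4.12 (cv2) and the standard library are available. Lean on these libraries where they do the work, as an engineer would, in place of code of your own. Each camera call takes 0.05 s, during which the arm holds its last target. There are 200 camera calls.

### The job

Swing the raised hold-down arm of the specimen clamp all the way down so that its hole lines up with the holes in the bracket. Then take the ball-lock pin from its cradle, squeeze its red button plate in to draw the balls back, slide it from the bracket's right-hand side through all the holes until its collar is fully home against the bracket, and let go so that the button springs back out and the balls lock it. Leave the pin locked in place with the arm down, and do not push the other things on the bench about.

Things in the scene. Friction and masses are not known exactly. Their poses are not given: they have to be found in the camera images.
- clamp: Specimen clamp, fixed: aluminium base 200 (x) x 110 (y) x 12 mm; origin at the centre of its underside, z up. At x = -70 mm stand two steel bracket cheeks, 32 mm wide (x), 93 mm high from the table, y from -23 to -13 and 13 to 23 mm, each with a 19 mm hole along y, 75 mm above the table. Hinge bracket (92 mm high) at x = +70 mm; a round steel block lies between.
- hole_mouth (a point): Centre of the hole on the outer face of the right-hand (-y) cheek; axes as clamp, to which it is fixed. The pin goes in here along +y; the far face of the other cheek is 46 mm further on.
- swing_arm (a joint): Hinge of the blue hold-down arm (20 mm wide); axis along the clamp's y, the arm reaches toward -x. 0 rad = fully down (hard stop, level; the 21 mm hole in its steel tongue then lines up with the cheek holes), positive = free end raised, up to 1.0. Friction keeps it where it is left; 1 to 3 N down on the thumb plate lowers it.
- swing_arm_hinge (a point): A point on the hinge axis of the arm, in the middle of the arm's width; its axes turn with the arm.
- thumb_plate (a point): Centre of the top of the red thumb plate (32 x 34 mm, 8 mm thick) at the free end of the arm, 186 mm from the hinge toward -x and 12 mm above the arm's centre line; press here from above. Axes turn with the arm (its z is the plate's normal).
- pin: Loose ball-lock pin, 159 mm long, 0.2 kg. Origin on its axis at the collar face that meets the bracket; +y to the tip, z up. Shank 16 mm thick to the round tip at y = 69; collar 28 mm thick, y -8 to 0; sleeve 20 mm thick, -42 to -8; black finger plate 40 (x) x 60 (z), -48 to -42; 24 mm square barrel to -74; red button plate 40 x 60, -90 to -82 (mm, button out).
- pin_tip (a point): The pin's tip, on its axis, 69 mm from the collar face; axes as pin. Two brass balls, one each side at y = +55 mm of the pin, stick out to 26 mm across when the button is out and do not pass a hole; pressed in, they are flush. They come out only past the far cheek, with the collar within about 4 mm of the bracket.
- pin_grip (a point): Point on the pin's axis midway between the outer faces of the two plates (y = -66 mm of the pin, button out). Grip from above, one finger on the front of the black plate, one on the back of the red plate, fingertips about 15 mm above the axis (plates reach 30 mm above it): 48 mm across when out, 40 mm pressed. About 20 N presses it in and holds the pin level.
- pin_button (a joint): Travel of the red button plate toward the tip: 0 = out (balls out), 0.008 m = fully in (balls drawn in). Spring, 4 N at the start to 8 N fully in. The balls are linked to it: if they cannot come out, it cannot either.
- cradle: Grey plastic cradle, fixed: base 70 x 125 x 8 mm, two upright forks 8 mm thick, 74 mm high, open at the top. The pin lies in them with its axis 62 mm above the table and its collar face over the cradle's origin (underside of the base), axes as the pin's. The forks hold the barrel (y = -60 mm) and the shank (y = +25 mm); lift 30 mm to clear them.
- mount_1: Bystander: black specimen mount 30 mm across, 15 mm high; origin at its underside.
- mount_6: Bystander: black specimen mount 40 mm across, 18 mm high; origin at its underside.
- objective_can_1: Bystander: black plastic can 36 mm across, 62 mm high; origin at its underside.
- eyepiece_1: Bystander: black and white eyepiece 35 mm across, 45 mm high; origin at its underside.
- petri_dish: Bystander: clear dish 62 mm across, 14 mm high; origin at its underside.
- mount_3: Bystander: dark red specimen mount 30 mm across, 14 mm high, on the bench between cradle and clamp; origin at its underside.
- gauge_block: Bystander: light grey block 16 x 35 x 24 mm high, on the bench between cradle and clamp; origin at its underside.

How it is judged:
By the outcome, as a careful person would: the job done as asked, in the order asked, and still so for the second after the job is handed in, with the robot touching nothing.
It also fails if it takes over 61 s, if anything falls off the work surface, if the arm or the gripper's body presses on something with over 40 N, if the wrist force passes 120 N, or if a joint passes its speed limit or range.

## Working session

There is one attempt and no reset: what is moved stays moved. The work goes in short steps, Python scripts to look and compute and a tool call to move; the robot and the scene stay as the last step left them, time stands still between calls to the robot, and variables do not carry over. Pictures are saved under pics/ and viewed, at most 10 in all, crops included, and the job is handed in when it is done.

Besides the shell and the picture viewer there is one more tool, called after "Request:" as name(argument=value, ...), one argument or row to a line, values as JSON. carry_out: Moves the arm, as the interface text tells. Its arguments: {"type":"object","properties":{"claw":{"type":"array","items":{"type":"number"}},"delta_pos":{"type":"array","items":{"type":"array","items":{"type":"number"}}},"angular":{"type":"array","items":{"type":"array","items":{"type":"number"}}},"force":{"type":"number"}},"required":["claw","delta_pos","angular"]}

```bash
mkdir -p pics
cat > h.py <<'E'
import numpy as np, cv2
from scipy.spatial.transform import Rotation as R
from cell import arm
def ray(im,c):
    K=np.array(im["mtx"]);T=np.array(im["T"])
    d=np.linalg.solve(K,[c[0]*640,c[1]*480,1.]);d=T[:3,:3]@d
    return T[:3,3],d/np.linalg.norm(d)
def tri(rs):
    A=sum(np.eye(3)-np.outer(d,d) for o,d in rs);b=sum((np.eye(3)-np.outer(d,d))@o for o,d in rs)
    p=np.linalg.solve(A,b);return p,[round(1000*np.linalg.norm(np.cross(p-o,d)),1) for o,d in rs]
def atz(im,c,z):
    o,d=ray(im,c);return o+d*(z-o[2])/d[2]
def proj(im,p):
    T=np.linalg.inv(np.array(im["T"]));q=np.array(im["mtx"])@(T[:3,:3]@p+T[:3,3]);return q[:2]/q[2]
def save(im,n):cv2.imwrite(f"pics/{n}.png",cv2.cvtColor(im["frame"],cv2.COLOR_RGB2BGR))
def meas(names,views=("side","top","wrist"),f="place_of"):
    ims={v:arm.get_image(v) for v in views};out={}
    for n in names:
        rs=[];cs=[]
        for v,im in ims.items():
            r=getattr(arm,f)(n,im)
            if r and r[0]["conf"]>.3:
                rs.append(ray(im,r[0]["centre"]));cs.append((v,round(r[0]["conf"],2),np.round(np.array(r[0]["centre"])*[640,480]).tolist()))
        p=tri(rs) if len(rs)>1 else (None,None)
        out[n]=p[0];print(n,None if p[0] is None else np.round(p[0],4),p[1],cs)
    return ims,out
E
python3 - <<'E'
from h import *
np.set_printoptions(suppress=True)
s=arm.observe();print({k:np.round(v,3) for k,v in s.items()})
ims,o=meas(["clamp","hole_mouth","swing_arm_hinge","thumb_plate","pin","pin_tip","pin_grip","cradle","mount_3","gauge_block"])
for v in ims:save(ims[v],v+"0")
E
```

```text
{'clock': np.float64(0.0), 'joints': array([-1.251,  0.435,  0.025,  1.574, -0.012,  1.134, -0.075]), 'dq': array([-0.   ,  0.002, -0.001,  0.   ,  0.   ,  0.001,  0.001]), 'joint_efforts': array([ -0.   , -66.784,   0.984, -31.446,  -0.061,   0.043,   0.   ]), 'position': array([0.256, 0.569, 0.226]), 'ee_rot': array([-0.659, -3.071,  0.002]), 'force': array([-0.051, -1.334,  0.151]), 'ft_torque': array([-0.04 ,  0.032, -0.035]), 'gripper_force': np.float64(0.0), 'width': np.float64(1.002)}
clamp [ 0.5806  0.174  -0.0053] [np.float64(5.0), np.float64(5.0)] [('side', 0.96, [291.0, 236.0]), ('top', 0.57, [268.0, 224.0])]
hole_mouth [0.5208 0.1415 0.0671] [np.float64(3.2), np.float64(3.2)] [('side', 0.67, [277.0, 224.0]), ('top', 0.69, [276.0, 240.0])]
swing_arm_hinge [0.6417 0.1847 0.0865] [np.float64(2.2), np.float64(2.2)] [('side', 0.67, [310.0, 201.0]), ('top', 0.96, [260.0, 203.0])]
thumb_plate [0.5147 0.1525 0.1962] [np.float64(4.6), np.float64(4.6)] [('side', 0.57, [271.0, 179.0]), ('top', 0.72, [267.0, 239.0])]
pin None None [('side', 0.74, [358.0, 280.0])]
pin_tip [ 0.5456 -0.1148  0.0704] [np.float64(0.6), np.float64(0.6)] [('side', 0.59, [337.0, 265.0]), ('top', 0.8, [358.0, 231.0])]
pin_grip [ 0.5498 -0.1169  0.0749] [np.float64(5.7), np.float64(5.7)] [('side', 0.57, [336.0, 264.0]), ('top', 0.73, [359.0, 228.0])]
cradle [ 0.5456 -0.1795  0.0104] [np.float64(4.0), np.float64(4.0)] [('side', 0.62, [352.0, 300.0]), ('top', 0.6, [375.0, 234.0])]
mount_3 [ 0.5219 -0.0876  0.0596] [np.float64(164.4), np.float64(164.4)] [('side', 0.59, [391.0, 275.0]), ('top', 0.64, [316.0, 280.0])]
gauge_block [ 0.4807 -0.0274  0.0459] [np.float64(97.2), np.float64(97.2)] [('side', 0.6, [335.0, 266.0]), ('top', 0.68, [313.0, 279.0])]
```

View pics/side0.png

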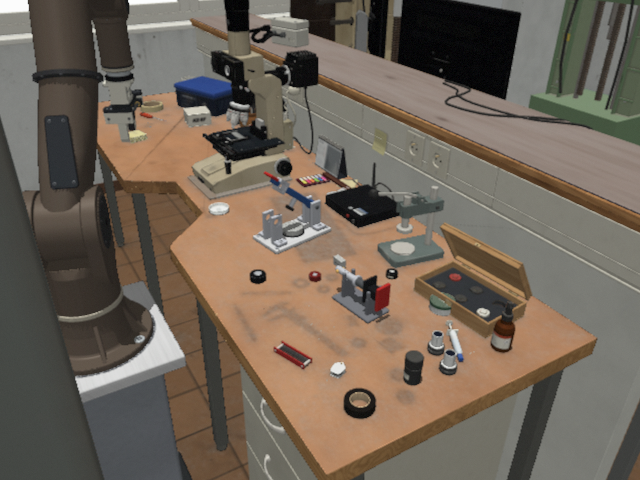

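View pics/top0.png

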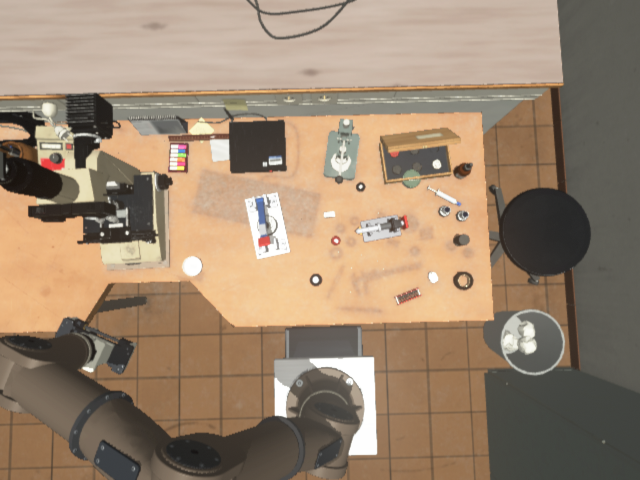

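The side view shows the clamp at about (291,225) with the arm raised. The cradle and pin are at (362,290) with the red button on the right, and the dark red mount_3 is at (315,276). In the top view the clamp is at (268,225), the pin runs from (358,231) to (407,222), mount_3 is at (336,240) and the gauge block is at (329,214). I'll bring the wrist camera closer.

```bash
cat >> h.py <<'E'
def Rt(): 
    s=arm.observe();return np.array(s["position"]),R.from_rotvec(s["ee_rot"]).as_matrix()
def plan(p=None,yaw=None,Rg=None):
    """turn (tool rotvec) to a down pose whose tool y axis has world heading yaw, then shift in cm in the NEW tool axes and also in old"""
    p0,R0=Rt()
    if yaw is not None:
        y=np.array([np.cos(yaw),np.sin(yaw),0]);z=np.array([0,0,-1.]);Rg=np.c_[np.cross(y,z),y,z]
    if Rg is None:Rg=R0
    print("turn",np.round(R.from_matrix(R0.T@Rg).as_rotvec(),4))
    if p is not None:print("shift old",np.round(100*R0.T@(p-p0),2),"new",np.round(100*Rg.T@(p-p0),2))
E
python3 - <<'E'
from h import *
p,Rm=Rt();print(np.round(Rm,3))
im=arm.get_image("wrist");T=np.array(im["T"]);print(np.round(Rm.T@T[:3,:3],3),np.round(Rm.T@(T[:3,3]-p),3),im["mtx"])
for y in (1.57+.15,-1.57+.15):plan(np.array([.42,.12,.33]),y)
im=arm.get_image("top")
print([np.round(atz(im,(c/640,r/480),0),3) for c,r in [(336,240),(329,214),(268,225),(110,235),(170,265),(192,266)]])
E
```

```text
[[-0.912  0.41   0.   ]
 [ 0.41   0.912  0.   ]
 [ 0.     0.    -1.   ]]
[[ 0.001 -0.963 -0.27 ]
 [ 1.     0.001 -0.   ]
 [ 0.    -0.27   0.963]] [ 0.074 -0.    -0.157] [[340.92217647   0.         322.56181526]
 [  0.         340.92217647 239.2564751 ]
 [  0.           0.           1.        ]]
turn [ 1.00e-04  0.00e+00 -5.72e-01]
shift old [-33.38 -34.32 -10.33] new [ -9.48 -46.93 -10.32]
turn [ 0.000e+00 -1.000e-04  2.568e+00]
shift old [-33.38 -34.32 -10.33] new [  9.41  46.94 -10.32]
[array([ 0.525, -0.05 ,  0.   ]), array([ 0.611, -0.029,  0.   ]), array([0.58 , 0.171, 0.   ]), array([0.56 , 0.687, 0.   ]), array([0.457, 0.491, 0.   ]), array([0.452, 0.42 , 0.   ])]
```

Request:
carry_out(
  claw=[9,9,9,9,9,9,9,9,9,9,9,9,9,9,9],
  delta_pos=[
    [-3,-3,-2],
    [-3,-3.1,-2],
    [-3,-3.1,-2],
    [-3,-3.1,-2],
    [-3,-3.1,-2],
    [-3,-3.1,0],
    [-3,-3.1,0],
    [-3,-3.1,0],
    [-3,-3.1,0],
    [-3,-3.1,0],
    [-3,-3.1,0],
    [0,0,0],
    [0,0,0],
    [0,0,0],
    [0,0,0],
  ],
  angular=[
    [0,0,0],
    [0,0,0],
    [0,0,0],
    [0,0,0],
    [0,0,0],
    [0,0,0],
    [0,0,0],
    [0,0,0],
    [0,0,0],
    [0,0,0],
    [0,0,-0.143],
    [0,0,-0.143],
    [0,0,-0.143],
    [0,0,-0.143],
    [0,0,0],
  ],
)

```text
clock: 3.25
position: [0.4166, 0.1285, 0.3269]
ee_rot: [-0.215, 3.134, 0.0]
force: [0.5, 0.7, 0.3]
width: 0.981
gripper_force: 0.0
```

Run:
```python
from h import *
print(Rt()[0])
ims,o=meas(["clamp","hole_mouth","swing_arm_hinge","thumb_plate","pin","pin_tip","pin_grip","cradle","mount_3","gauge_block"])
save(ims["wrist"],"w1")
```

```text
[0.41658858 0.12845127 0.32685495]
clamp [5.730e-01 1.695e-01 1.000e-04] [np.float64(7.3), np.float64(1.3), np.float64(6.7)] [('side', 0.7, [289.0, 237.0]), ('top', 0.67, [268.0, 227.0]), ('wrist', 0.63, [333.0, 304.0])]
hole_mouth [0.521  0.1408 0.0677] [np.float64(2.6), np.float64(5.1), np.float64(3.7)] [('side', 0.71, [278.0, 223.0]), ('top', 0.63, [276.0, 240.0]), ('wrist', 0.67, [321.0, 282.0])]
swing_arm_hinge [0.6477 0.184  0.0788] [np.float64(6.2), np.float64(5.0), np.float64(4.0)] [('side', 0.55, [314.0, 203.0]), ('top', 0.92, [259.0, 202.0]), ('wrist', 0.66, [339.0, 373.0])]
thumb_plate [0.5082 0.1557 0.2069] [np.float64(4.5), np.float64(1.8), np.float64(2.9)] [('side', 0.78, [269.0, 176.0]), ('top', 0.55, [265.0, 242.0]), ('wrist', 0.91, [337.0, 338.0])]
pin [ 0.5624 -0.1742  0.0583] [np.float64(5.8), np.float64(8.3), np.float64(4.9)] [('side', 0.61, [359.0, 281.0]), ('top', 0.61, [373.0, 227.0]), ('wrist', 0.75, [80.0, 281.0])]
pin_tip [ 0.5442 -0.1121  0.0641] [np.float64(0.7), np.float64(4.0), np.float64(3.7)] [('side', 0.77, [335.0, 267.0]), ('top', 0.7, [358.0, 233.0]), ('wrist', 0.89, [131.0, 278.0])]
pin_grip [ 0.5666 -0.2426  0.0611] [np.float64(0.7), np.float64(3.2), np.float64(2.8)] [('side', 0.83, [375.0, 293.0]), ('top', 0.94, [398.0, 225.0]), ('wrist', 0.76, [33.0, 281.0])]
cradle [ 0.6179 -0.2612 -0.1829] [np.float64(49.1), np.float64(70.3), np.float64(26.4)] [('side', 0.72, [410.0, 378.0]), ('top', 0.81, [376.0, 229.0]), ('wrist', 0.96, [108.0, 262.0])]
mount_3 [ 0.4678 -0.0233  0.037 ] [np.float64(86.9), np.float64(48.3), np.float64(40.7)] [('side', 0.67, [256.0, 279.0]), ('top', 0.6, [334.0, 243.0]), ('wrist', 0.79, [198.0, 254.0])]
gauge_block [ 0.6126 -0.0307 -0.0042] [np.float64(7.7), np.float64(7.7)] [('side', 0.57, [338.0, 268.0]), ('top', 0.61, [330.0, 212.0])]
```

View pics/w1.png

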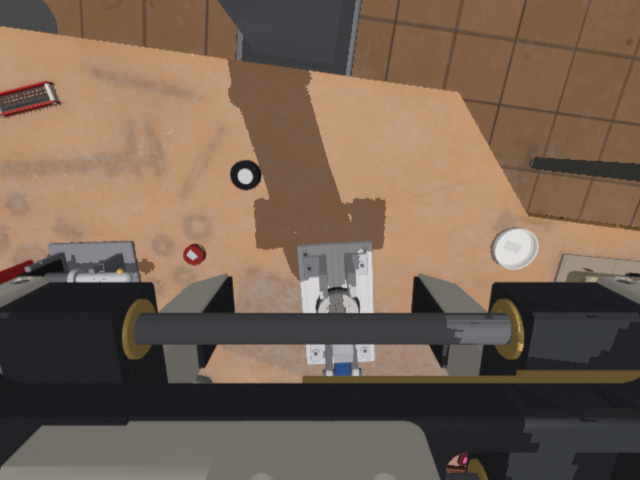

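The wrist view has robot-side up. The clamp base is at (338,300), mount_3 at (194,254), mount_1 at (245,175), and the cradle with the pin at (95,270), partly hidden by the gripper. I'll move forward so both the clamp and the pin are in view.

Request:
carry_out(
  claw=[9,9,9,9,9,9,9],
  delta_pos=[
    [-3.2,-2.1,-0.5],
    [-3.2,-2.1,-0.5],
    [-3.2,-2.1,-0.5],
    [-3.2,-2.1,-0.5],
    [-3.2,-2.1,-0.3],
    [-3.0,-2.1,0],
    [0,0,0],
  ],
  angular=[
    [0,0,0],
    [0,0,0],
    [0,0,0],
    [0,0,0],
    [0,0,0],
    [0,0,0],
    [0,0,0],
  ],
)

```text
clock: 5.6
position: [0.6246, 0.0261, 0.3483]
ee_rot: [0.206, -3.134, 0.005]
force: [0.1, -0.5, 0.4]
width: 0.982
gripper_force: 0.0
```

Run:
```python
from h import *
print(Rt()[0])
ims,o=meas(["clamp","hole_mouth","swing_arm_hinge","thumb_plate","pin","pin_tip","pin_grip","cradle","mount_3","gauge_block"])
save(ims["wrist"],"w2")
im=ims["wrist"]
for n,z in [("mount_3",.007),("gauge_block",.012),("cradle",0),("mount_1",0)]:
    print(n,[(round(r["conf"],2),np.round(atz(im,r["centre"],z),3)) for r in arm.place_of(n,im)][:2])
```

```text
[0.62456162 0.0261296  0.3483409 ]
clamp [ 0.58    0.1789 -0.0138] [np.float64(10.6), np.float64(6.9), np.float64(4.8)] [('side', 0.9, [288.0, 238.0]), ('top', 0.64, [266.0, 223.0]), ('wrist', 0.7, [422.0, 181.0])]
hole_mouth [0.5152 0.1436 0.067 ] [np.float64(7.1), np.float64(6.4), np.float64(5.5)] [('side', 0.89, [274.0, 224.0]), ('top', 0.86, [274.0, 241.0]), ('wrist', 0.72, [422.0, 130.0])]
swing_arm_hinge [0.6436 0.1865 0.0855] [np.float64(2.7), np.float64(5.6), np.float64(6.7)] [('side', 0.78, [311.0, 201.0]), ('top', 0.6, [258.0, 201.0]), ('wrist', 0.74, [438.0, 235.0])]
thumb_plate [0.5102 0.157  0.211 ] [np.float64(4.5), np.float64(1.7), np.float64(2.9)] [('side', 0.88, [269.0, 173.0]), ('top', 0.68, [265.0, 241.0]), ('wrist', 0.72, [493.0, 122.0])]
pin [ 0.5605 -0.1763  0.0595] [np.float64(2.4), np.float64(2.2), np.float64(1.4)] [('side', 0.85, [357.0, 280.0]), ('top', 0.95, [376.0, 227.0]), ('wrist', 0.66, [166.0, 131.0])]
pin_tip [ 0.5449 -0.1114  0.0706] [np.float64(1.7), np.float64(7.2), np.float64(6.4)] [('side', 0.67, [336.0, 264.0]), ('top', 0.81, [358.0, 233.0]), ('
[... 390 characters left out ...]
0, 131.0])]
mount_3 [ 0.5901 -0.0943  0.1113] [np.float64(132.7), np.float64(89.9), np.float64(190.3)] [('side', 0.63, [392.0, 277.0]), ('top', 0.56, [355.0, 186.0]), ('wrist', 0.91, [339.0, 26.0])]
gauge_block [ 0.5999 -0.0296  0.0091] [np.float64(2.5), np.float64(4.7), np.float64(5.9)] [('side', 0.69, [335.0, 264.0]), ('top', 0.38, [330.0, 218.0]), ('wrist', 0.9, [285.0, 180.0])]
mount_3 [(0.91, array([0.4  , 0.02 , 0.007])), (0.69, array([ 0.691, -0.136,  0.007]))]
gauge_block [(0.9, array([ 0.605, -0.027,  0.012])), (0.57, array([0.489, 0.248, 0.012]))]
cradle [(0.61, array([ 0.557, -0.179,  0.   ]))]
mount_1 [(0.91, array([0.398, 0.02 , 0.   ])), (0.69, array([ 0.693, -0.138,  0.   ]))]
```

View pics/w2.png

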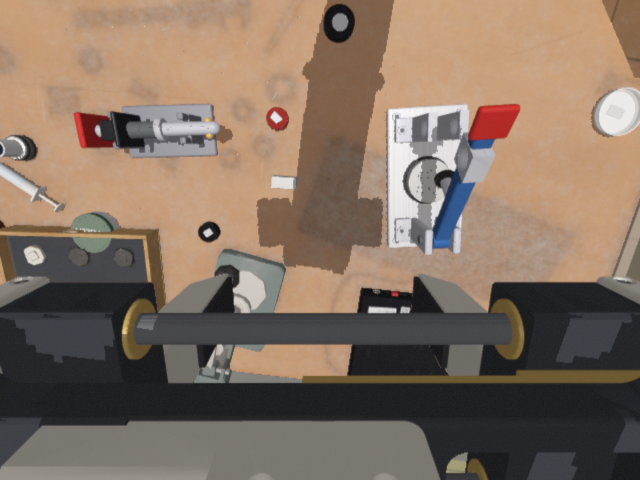

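The view shows the pin from button (90,129) to tip (219,129). The clamp base spans (388,107) to (466,248), with the red thumb plate at (494,122). The gauge block is at (284,182) and mount_3 at (277,118). I'll work out poses from corners using the known geometry.

Run:
```python
from h import *
np.set_printoptions(suppress=True,precision=4)
im=arm.get_image("wrist")
f=lambda c,r,z:atz(im,(c/640,r/480),z)
for n,z,l in [("clamp base",.012,[(388,107),(467,106),(388,250)]),("cradle base",.008,[(212,105),(215,157)]),("tip",.062,[(219,129)]),("button",.062,[(87,129)]),("collar/black plate",.062,[(125,129)]),("m3,gauge",.015,[(277,118),(284,182)]),("mount1",.0,[(339,22)])]:
    print(n,[f(c,r,z) for c,r in l])
# refine edges: segment
for n in ("clamp","pin","cradle","thumb_plate"):
    r=arm.trace(n,im)
    if r:
        m=r[0]["region"].astype(np.uint8);print(n,round(r[0]["conf"],2),m.sum(),cv2.boundingRect(m),cv2.minAreaRect(cv2.findNonZero(m)))
big=cv2.resize(im["frame"][60:280,60:540],None,fx=1.66,fy=1.66,interpolation=cv2.INTER_CUBIC)
c1=cv2.resize(im["frame"][90:260,370:530],None,fx=3.4,fy=3.4,interpolation=cv2.INTER_CUBIC)
c2=cv2.resize(im["frame"][90:170,70:230],None,fx=1,fy=1)
cv2.imwrite("pics/c1.png",c1[:,:,::-1])
```

```text
clamp base [array([0.4889, 0.1014, 0.012 ]), array([0.4731, 0.2074, 0.012 ]), array([0.6892, 0.1394, 0.012 ])]
cradle base [array([ 0.5184, -0.137 ,  0.008 ]), array([ 0.5872, -0.1294,  0.008 ])]
tip [array([ 0.5484, -0.1101,  0.062 ])]
button [array([ 0.5706, -0.2725,  0.062 ])]
collar/black plate [array([ 0.5642, -0.2257,  0.062 ])]
m3,gauge [array([ 0.5235, -0.0463,  0.015 ]), array([ 0.6082, -0.0278,  0.015 ])]
mount1 [array([0.3935, 0.0203, 0.    ])]
clamp 0.66 13711 (385, 104, 133, 151) ((450.105712890625, 179.10992431640625), (131.13168334960938, 150.7749481201172), 1.123302698135376)
pin 0.74 3498 (73, 111, 147, 38) ((146.2127685546875, 128.3726348876953), (36.63527297973633, 145.64950561523438), 88.45184326171875)
cradle 0.61 2646 (108, 105, 109, 52) ((162.0, 130.5), (51.0, 108.0), 90.0)
thumb_plate 0.72 402 (266, 107, 22, 23) ((276.5, 118.0), (22.0, 21.0), 90.0)
```

View pics/c1.png

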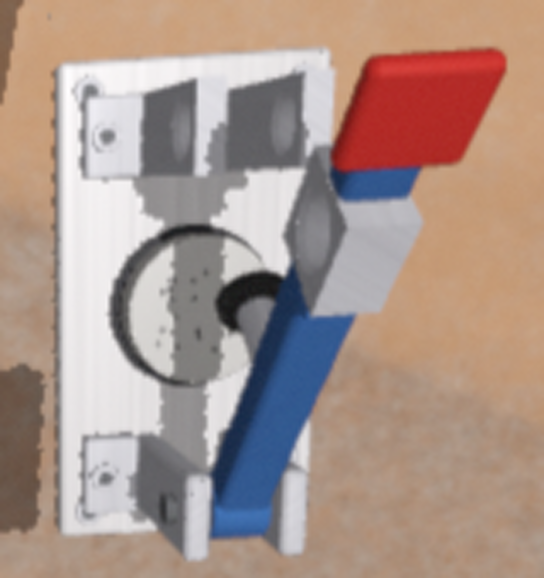

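The crop shows the clamp base corners at crop pixels (57,66), (330,50) and (63,535). The right-hand cheek's top face runs from (197,82) to (226,172). I'll fit the clamp pose to these.

Run:
```python
from h import *
from scipy.optimize import least_squares
np.set_printoptions(suppress=True,precision=4)
im=arm.get_image("wrist")
P=np.array([[-.1,-.055,.012],[-.1,.055,.012],[.1,-.055,.012],[-.086,-.023,.093],[-.086,-.013,.093],[-.054,-.013,.093],[-.054,-.023,.093]])
C=np.array([[57,66],[330,50],[63,535],[197,82],[228,78],[226,172],[195,176]])/3.4+[370,90]
T=lambda q,p:R.from_rotvec([0,0,q[2]]).apply(p)+[q[0],q[1],0]
f=lambda q:np.ravel([proj(im,x) for x in T(q,P)]-C)
s=least_squares(f,[.58,.174,.19]);print(s.x,s.fun.reshape(-1,2))
q=s.x
# arm angle from thumb-plate corners (crop), solve
A=np.array([[370,57],[505,52],[460,163],[333,170]])/3.4+[370,90]
def arm_pt(a,p):
    p=np.array(p);return np.c_[.07+p[:,0]*np.cos(a)+p[:,2]*np.sin(a), p[:,1], .075-p[:,0]*np.sin(a)+p[:,2]*np.cos(a)]
tp=[[-.202,-.017,.012],[-.202,.017,.012],[-.170,.017,.012],[-.170,-.017,.012]]
g=lambda a:np.ravel([proj(im,x) for x in T(q,arm_pt(a[0],tp))]-A)
s=least_squares(g,[.7]);print("angle",s.x,s.fun.reshape(-1,2))
print("hinge,mouth",T(q,np.array([[.07,0,.075],[-.07,-.023,.075]])))
for a in np.linspace(s.x[0],0,6):print(round(a,2),T(q,arm_pt(a,[[-.188,0,.012]]))[0])
plan(T(q,arm_pt(s.x[0],[[-.188,0,.012]]))[0]+[0,0,.05],q[2]+np.pi/2)
# pin
for n in ("pin_tip","pin","pin_grip","cradle"):
    r=arm.place_of(n,im)[0];print(n,round(r["conf"],2),np.array(r["centre"])*[640,480],atz(im,r["centre"],0 if n=="cradle" else .062))
```

```text
[0.5788 0.1738 0.1964] [[ 0.1326 -0.5206]
 [ 1.0858 -1.0773]
 [-0.3244  1.6379]
 [ 0.028  -0.9457]
 [-0.2986 -0.3357]
 [-0.5199  1.1283]
 [-0.0024  0.494 ]]
angle [0.6738] [[-0.6987  0.8893]
 [ 1.6734 -0.3562]
 [-0.3171 -0.5232]
 [-1.4145 -0.1583]]
hinge,mouth [[0.6475 0.1875 0.075 ]
 [0.5146 0.1376 0.075 ]]
0.67 [0.5107 0.1602 0.2017]
0.54 [0.4953 0.1572 0.1818]
0.4 [0.4826 0.1546 0.16  ]
0.27 [0.4729 0.1527 0.1366]
0.13 [0.4663 0.1514 0.1122]
0.0 [0.4631 0.1508 0.087 ]
turn [-0.      0.     -0.0615]
shift old [ 9.25 14.48  9.81] new [ 8.34 15.02  9.81]
pin_tip 0.97 [218.624 127.488] [ 0.5467 -0.1106  0.062 ]
pin 0.9 [163.712 131.28 ] [ 0.5604 -0.1781  0.062 ]
pin_grip 0.63 [115.072 129.504] [ 0.5665 -0.238   0.062 ]
cradle 0.74 [185.024 128.208] [ 0.5539 -0.1758  0.    ]
```

Request:
carry_out(
  claw=[0,0,0,0,0,0,0,0,0],
  delta_pos=[
    [0,0,0],
    [1.4,2.5,1.2],
    [1.4,2.5,1.2],
    [1.4,2.5,1.2],
    [1.4,2.5,1.2],
    [1.4,2.5,1.5],
    [1.3,2.5,1.5],
    [0,0,2],
    [0,0,0],
  ],
  angular=[
    [0,0,-0.0615],
    [0,0,0],
    [0,0,0],
    [0,0,0],
    [0,0,0],
    [0,0,0],
    [0,0,0],
    [0,0,0],
    [0,0,0],
  ],
)

```text
clock: 8.85
position: [0.5094, 0.1606, 0.2498]
ee_rot: [0.311, -3.123, 0.002]
force: [-0.3, -0.3, 0.1]
width: 0.249
gripper_force: 0.0
```

Request:
carry_out(
  claw=[0,0,0,0,0,0,0,0,0,0,0,0],
  delta_pos=[
    [0,0,1.5],
    [0,0,1.5],
    [0,0,1],
    [0.8,0,1],
    [0.8,0,1],
    [0.65,0,1.1],
    [0.65,0,1.1],
    [0.5,0,1.2],
    [0.5,0,1.2],
    [0.35,0,1.2],
    [0.35,0,1.2],
    [0,0,0],
  ],
  angular=[
    [0,0,0],
    [0,0,0],
    [0,0,0],
    [0,0,0],
    [0,0,0],
    [0,0,0],
    [0,0,0],
    [0,0,0],
    [0,0,0],
    [0,0,0],
    [0,0,0],
    [0,0,0],
  ],
)

```text
clock: 10.05
position: [0.4657, 0.1506, 0.1212]
ee_rot: [0.307, -3.125, 0.001]
force: [-0.4, -0.3, 0.3]
width: 0.003
gripper_force: 0.0
```

Request:
carry_out(
  claw=[0,0,0,0,0],
  delta_pos=[
    [0.2,0,1.2],
    [0.1,0,1],
    [0,0,0.6],
    [0,0,0.4],
    [0,0,0],
  ],
  angular=[
    [0,0,0],
    [0,0,0],
    [0,0,0],
    [0,0,0],
    [0,0,0],
  ],
)

```text
clock: 10.55
position: [0.4631, 0.1505, 0.0894]
ee_rot: [0.308, -3.126, 0.0]
force: [-0.5, -0.2, 0.7]
width: 0.006
gripper_force: 0.0
```

Run:
```python
from h import *
ims,o=meas(["thumb_plate","swing_arm_hinge"]);print(arm.observe()["force"])
a=ims["side"]["frame"][150:260,220:370];b=ims["top"]["frame"][180:270,220:370]
z=lambda a:cv2.resize(a,(600,int(a.shape[0]*4)),interpolation=cv2.INTER_CUBIC)
cv2.imwrite("pics/s3.png",z(a)[:,:,::-1])
```

```text
thumb_plate [0.4929 0.0042 0.1635] [np.float64(95.2), np.float64(95.2)] [('side', 0.72, [254.0, 223.0]), ('top', 0.33, [329.0, 216.0])]
swing_arm_hinge [0.65   0.1881 0.0805] [np.float64(2.9), np.float64(2.9)] [('side', 0.92, [313.0, 202.0]), ('top', 0.78, [259.0, 201.0])]
[ 0.30618966 -0.75922718 -0.04514167]
```

View pics/s3.png

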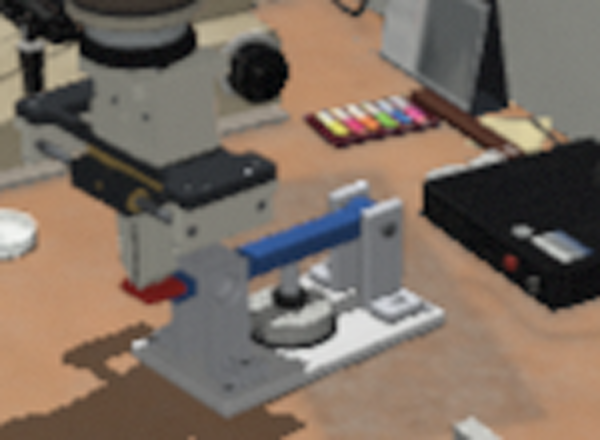

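The arm is nearly level, with the fingers resting on the thumb plate at crop (160,285). I'll press gently onto the stop.

Request:
carry_out(
  claw=[0,0,0,0],
  delta_pos=[
    [0,0,0.2],
    [0,0,0.2],
    [0,0,0.2],
    [0,0,0],
  ],
  angular=[
    [0,0,0],
    [0,0,0],
    [0,0,0],
    [0,0,0],
  ],
)

```text
clock: 11.4
position: [0.4633, 0.1508, 0.0863]
ee_rot: [-0.307, 3.126, 0.003]
force: [-12.5, -4.6, 45.4]
width: 0.003
gripper_force: 22.5
```

Request:
carry_out(
  claw=[0,0,0,2,4,6,8,8,8,8,8,8,8,8,8],
  delta_pos=[
    [0,0,-1],
    [0,0,-3],
    [0,0,-4],
    [0,0,-4],
    [-1,-3.8,-3],
    [-1,-3.8,-1.7],
    [-1,-3.8,0],
    [-1,-3.8,0],
    [-1,-3.8,0],
    [-1,-3.8,0],
    [-1,-3.8,0],
    [-1,-3.8,0],
    [-1,-3.8,0],
    [-1.5,-3.7,0],
    [0,0,0],
  ],
  angular=[
    [0,0,0],
    [0,0,0],
    [0,0,0],
    [0,0,0],
    [0,0,0],
    [0,0,0],
    [0,0,0],
    [0,0,0],
    [0,0,0],
    [0,0,0],
    [0,0,0],
    [0,0,0],
    [0,0,0],
    [0,0,0],
    [0,0,-0.055],
  ],
)

```text
clock: 12.9
position: [0.6405, -0.2066, 0.2496]
ee_rot: [0.385, -3.117, 0.006]
force: [0.1, -0.0, 0.7]
width: 0.871
gripper_force: 0.0
```

Run:
```python
from h import *
np.set_printoptions(suppress=True,precision=4)
im=arm.get_image("wrist")
for n in ("pin_tip","pin","pin_grip","cradle"):
    for r in arm.place_of(n,im)[:2]: print(n,round(r["conf"],2),np.array(r["centre"])*[640,480],atz(im,r["centre"],0 if n=="cradle" else .062))
r=arm.trace("pin",im)[0];x,y,w,h=cv2.boundingRect(r["region"].astype(np.uint8));print(x,y,w,h)
x-=10;y-=25
c=im["frame"][y:y+h+50,x:x+w+25];k=790/c.shape[1];print("crop",x,y,k)
cv2.imwrite("pics/p4.png",cv2.resize(c,None,fx=k,fy=k,interpolation=cv2.INTER_CUBIC)[:,:,::-1])
# arm check
s=arm.get_image("side");t=arm.get_image("top")
print(tri([ray(i,arm.place_of("thumb_plate",i)[0]["centre"]) for i in (s,t)]))
```

```text
pin_tip 0.91 [441.92  152.016] [ 0.5476 -0.1095  0.062 ]
pin 0.57 [371.712 145.824] [ 0.5588 -0.1778  0.062 ]
pin 0.39 [306.368 140.112] [ 0.5691 -0.2408  0.062 ]
pin_grip 0.63 [304.576 139.104] [ 0.5686 -0.2427  0.062 ]
cradle 0.69 [366.016 144.384] [ 0.557  -0.1763  0.    ]
cradle 0.67 [366.912 264.384] [ 0.6972 -0.1347  0.    ]
275 112 167 51
crop 265 87 4.114583333333333
(array([0.4605, 0.1482, 0.0862]), [np.float64(0.7), np.float64(0.7)])
```

View pics/p4.png

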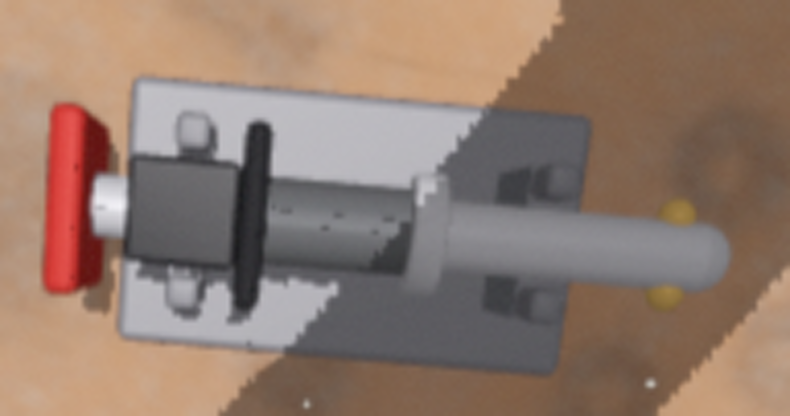

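Crop: the tip is at (728,255), the balls at (680,212) and (666,297), the black plate's midline is near (250,217), and the red plate's top is at (68,200). The cradle base corners are (135,80), (590,120), (555,372) and (120,335). The thumb plate at z = 0.086 confirms the arm is down. Next is the pin pose fit.

Run:
```python
from h import *
from scipy.optimize import least_squares
np.set_printoptions(suppress=True,precision=4)
im=arm.get_image("wrist")
C=np.array([[728,255],[673,254.5],[135,80],[590,120],[555,372],[120,335],[183,211]])/(790/192)+[265,87]
def f(q):
    P=np.array([[0,.0675,q[4]],[0,.055,q[4]],[-.035,q[3]-.0625,.008],[-.035,q[3]+.0625,.008],[.035,q[3]+.0625,.008],[.035,q[3]-.0625,.008],[0,-.061,q[4]+.012]])
    W=R.from_rotvec([0,0,q[2]]).apply(P)+[q[0],q[1],0]
    return np.ravel([proj(im,x) for x in W]-C)
s=least_squares(f,[.557,-.177,.14,-.017,.062]);q=s.x;print(q,s.fun.reshape(-1,2))
g=R.from_rotvec([0,0,q[2]]).apply([0,-.066,0])+[q[0],q[1],0];print("grip",g)
plan(np.array([g[0],g[1],.077]),q[2]+np.pi/2)
```

```text
[ 0.5566 -0.1706  0.173  -0.0174  0.065 ] [[-0.3225  0.8192]
 [ 0.3244 -0.1165]
 [-1.0641 -1.5092]
 [ 1.3197 -1.6056]
 [ 0.8671  1.    ]
 [-1.0101  1.2701]
 [-0.0905  0.3942]]
grip [ 0.5679 -0.2356  0.    ]
turn [0.0001 0.0004 0.0789]
shift old [ 7.88 -1.65 17.39] new [ 7.72 -2.27 17.4 ]
```

Request:
carry_out(
  claw=[8,8,8,8,8,8,8,8,8,8,8],
  delta_pos=[
    [0,0,0],
    [2.6,-0.8,0],
    [2.6,-0.8,2],
    [2.5,-0.7,2],
    [0,0,3],
    [0,0,3],
    [0,0,3],
    [0,0,2],
    [0,0,1.4],
    [0,0,1],
    [0,0,0],
  ],
  angular=[
    [0,0,0.079],
    [0,0,0],
    [0,0,0],
    [0,0,0],
    [0,0,0],
    [0,0,0],
    [0,0,0],
    [0,0,0],
    [0,0,0],
    [0,0,0],
    [0,0,0],
  ],
)

```text
clock: 14.55
position: [0.5677, -0.2362, 0.0759]
ee_rot: [0.27, -3.129, -0.001]
force: [-0.1, -0.6, 0.3]
width: 0.874
gripper_force: 0.0
```

Request:
carry_out(
  claw=[4.5,3,3,3,3,3],
  delta_pos=[
    [0,0,0],
    [0,0,0],
    [0,0,0],
    [0,0,0],
    [0,0,0],
    [0,0,0],
  ],
  angular=[
    [0,0,0],
    [0,0,0],
    [0,0,0],
    [0,0,0],
    [0,0,0],
    [0,0,0],
  ],
  force=20,
)

```text
clock: 15.15
position: [0.5685, -0.2349, 0.0774]
ee_rot: [-0.272, 3.129, 0.003]
force: [-2.3, 4.3, 8.4]
width: 0.429
gripper_force: 20.0
```

Request:
carry_out(
  claw=[3,3,3,3,3,3,3,3,3,3,3,3,3,3,3,3],
  delta_pos=[
    [0,0,0],
    [0,0,-0.5],
    [0,0,-1],
    [0,0,-1.5],
    [0,0,-1.5],
    [0,0,-1],
    [0,1,-0.5],
    [-0.2,2,0],
    [-0.2,3,0],
    [-0.2,3,0],
    [-0.2,3,0],
    [-0.2,3,0],
    [-0.2,3,0],
    [-0.3,2,0],
    [0,1,0],
    [0,0,0],
  ],
  angular=[
    [0,0,0],
    [0,0,0],
    [0,0,0],
    [0,0,0],
    [0,0,0],
    [0,0,0],
    [0,0,0],
    [0,0,0],
    [0,0,0],
    [0,0,0],
    [0,0,0],
    [0,0,0],
    [0,0,0],
    [0,0,-0.023],
    [0,0,0],
    [0,0,0],
  ],
  force=25,
)

```text
clock: 16.75
position: [0.5461, -0.0252, 0.1367]
ee_rot: [0.31, -3.126, -0.001]
force: [-0.1, -0.6, -1.9]
width: 0.431
gripper_force: 25.0
```

Run:
```python
from h import *
np.set_printoptions(suppress=True,precision=4)
s=arm.observe();p,Rm=Rt();print(p,s["width"],s["gripper_force"],s["force"])
ims,o=meas(["pin_tip","hole_mouth"])
w=ims["wrist"]
save(w,"w5")
yaw=.196;ex=np.array([np.cos(yaw),np.sin(yaw),0]);ey=np.array([-ex[1],ex[0],0])
tip=p+Rm[:,1]*.131-np.array([0,0,.0154]);print("pred tip",tip,"px",[proj(ims[v],tip) for v in ims])
m=np.array([.5146,.1376,.075]);print("mouth px",[proj(ims[v],m) for v in ims])
d=m-tip;print("tip->mouth in clamp x,y,z",d@ex,d@ey,d[2])
plan(None,yaw+np.pi/2)
```

```text
[ 0.5461 -0.0252  0.1367] 0.43055654126216875 24.996131658554077 [-0.0684 -0.5687 -1.8825]
pin_tip [0.5166 0.0936 0.1247] [np.float64(2.3), np.float64(1.6), np.float64(3.5)] [('side', 0.8, [285.0, 213.0]), ('top', 0.51, [290.0, 241.0]), ('wrist', 0.7, [562.0, 283.0])]
hole_mouth [0.5151 0.1392 0.0668] [np.float64(1.2), np.float64(2.1), np.float64(2.1)] [('side', 0.91, [277.0, 225.0]), ('top', 0.78, [276.0, 243.0]), ('wrist', 0.83, [568.0, 255.0])]
pred tip [0.5204 0.1032 0.1214] px [array([284.592 , 211.7385]), array([286.2034, 239.875 ]), array([566.9364, 284.4135])]
mouth px [array([277.093 , 222.4121]), array([276.3115, 243.1295]), array([570.9635, 258.4579])]
tip->mouth in clamp x,y,z 0.0009719015733624164 0.034867621794037705 -0.046379588288907356
turn [-0.0001 -0.     -0.0017]
```

View pics/w5.png

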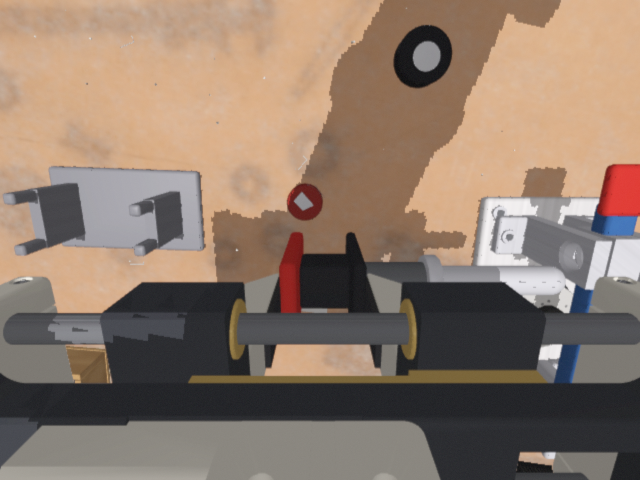

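The pin is held by both plates, with the button pressed in. The shank runs to (563,281) and the cheek's hole shows at (572,257), as the model predicts. I'll check the shank line against the prediction.

Run:
```python
from h import *
np.set_printoptions(suppress=True,precision=2)
w=arm.get_image("wrist");p,Rm=Rt()
r=arm.trace("pin",w)[0]["region"]
for y in (-.025,-.004,.015,.03,.045,.06,.067):
    q=p+Rm[:,1]*(.062+y)-np.array([0,0,.0154]);px=proj(w,q);c=int(round(px[0]));rows=np.where(r[230:320,c])[0]+230
    # predicted silhouette edges
    print(y,px,"mask",rows.min(),rows.max(),(rows.min()+rows.max())/2, "dpx/dz,dx per mm",proj(w,q+[0,0,.001])-px,proj(w,q+Rm[:,0]*.001)-px)
c=w["frame"][235:305,420:600];cv2.imwrite("pics/c6.png",cv2.resize(c,None,fx=4.4,fy=4.4,interpolation=cv2.INTER_CUBIC)[:,:,::-1])
for v in("side","top"):
    i=arm.get_image(v);m=arm.place_of("pin_tip",i)[:1];print(v,np.array(m[0]["centre"])*[640,480])
```

```text
-0.025 [389.69 284.74] mask 261 280 270.5 dpx/dz,dx per mm [0.35 0.73] [ 0.1 -1.7]
-0.004 [428.19 284.76] mask 254 282 268.0 dpx/dz,dx per mm [0.55 0.73] [ 0.15 -1.7 ]
0.015 [463.02 284.77] mask 266 282 274.0 dpx/dz,dx per mm [0.73 0.73] [ 0.21 -1.7 ]
0.03 [490.52 284.78] mask 265 283 274.0 dpx/dz,dx per mm [0.87 0.73] [ 0.25 -1.7 ]
0.045 [518.03 284.79] mask 265 292 278.5 dpx/dz,dx per mm [1.02 0.73] [ 0.29 -1.7 ]
0.06 [545.53 284.8 ] mask 266 295 280.5 dpx/dz,dx per mm [1.16 0.73] [ 0.33 -1.7 ]
0.067 [558.36 284.81] mask 268 292 280.0 dpx/dz,dx per mm [1.23 0.73] [ 0.34 -1.7 ]
side [285.89 210.82]
top [260.99 201.02]
```

View pics/c6.png

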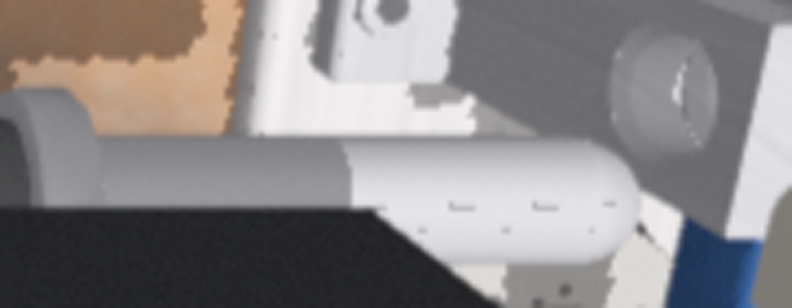

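Request:
carry_out(
  claw=[3,3,3,3,3,3,3],
  delta_pos=[
    [0,0,1.5],
    [0,0,1.5],
    [0,0,1],
    [0,0,0.64],
    [-0.1,1,0],
    [0,1,0],
    [0,0,0],
  ],
  angular=[
    [0,0,0],
    [0,0,0],
    [0,0,0],
    [0,0,0],
    [0,0,0],
    [0,0,0],
    [0,0,0],
  ],
)

```text
clock: 18.2
position: [0.5438, -0.0046, 0.0907]
ee_rot: [-0.311, 3.126, 0.002]
force: [-0.4, 0.9, -2.6]
width: 0.43
gripper_force: 25.0
```

Run:
```python
from h import *
np.set_printoptions(suppress=True,precision=4)
s=arm.observe();p,Rm=Rt();print(p,s["width"],s["gripper_force"],s["force"])
w=arm.get_image("wrist")
yaw=.196;ex=np.array([np.cos(yaw),np.sin(yaw),0]);ey=np.array([-ex[1],ex[0],0])
tip=p+Rm[:,1]*.131-np.array([0,0,.0154]);m=np.array([.5146,.1376,.075])
d=m-tip;print("tip->mouth",d@ex,d@ey,d[2],"tip px",proj(w,tip),"mouth px",proj(w,m))
x0=470
c=w["frame"][225:315,x0:640];cv2.imwrite("pics/c7.png",cv2.resize(c,None,fx=4.6,fy=4.6,interpolation=cv2.INTER_CUBIC)[:,:,::-1])
```

```text
[ 0.5438 -0.0046  0.0907] 0.4301534949700353 24.99622106552124 [-0.3622  0.9002 -2.6465]
tip->mouth -0.0006422180373871328 0.014191974267315536 -0.00043393284107290375 tip px [561.5995 284.774 ] mouth px [587.2336 283.4256]
```

View pics/c7.png

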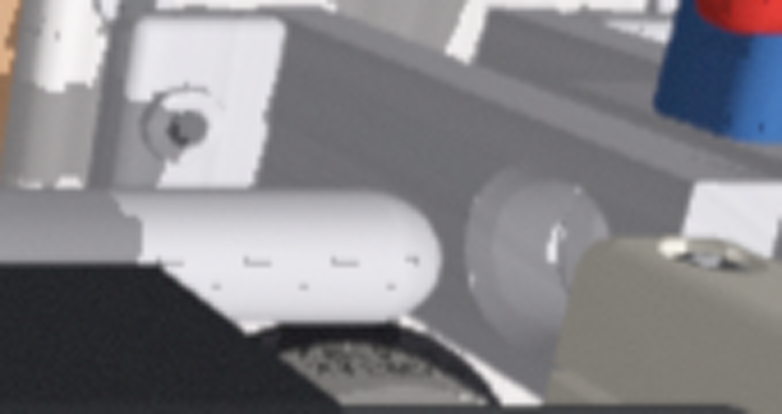

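Crop: the shank axis is at row 256, and the hole (columns 465–608) is centred at about row 255, so they are aligned. I'll insert step by step and watch the force.

Request:
carry_out(
  claw=[3,3,3,3,3,3],
  delta_pos=[
    [0,0.7,0],
    [0,0.7,0],
    [0,0.6,0],
    [0,0.5,0],
    [0,0.5,0],
    [0,0,0],
  ],
  angular=[
    [0,0,0],
    [0,0,0],
    [0,0,0],
    [0,0,0],
    [0,0,0],
    [0,0,0],
  ],
)

```text
clock: 18.85
position: [0.5377, 0.0232, 0.0903]
ee_rot: [0.308, -3.126, -0.001]
force: [0.2, 0.2, -1.7]
width: 0.43
gripper_force: 25.0
```

Request:
carry_out(
  claw=[3,3,3,3,3],
  delta_pos=[
    [0,0.8,0],
    [0,0.8,0],
    [0,0.8,0],
    [0,0.8,0],
    [0,0,0],
  ],
  angular=[
    [0,0,0],
    [0,0,0],
    [0,0,0],
    [0,0,0],
    [0,0,0],
  ],
)

```text
clock: 19.35
position: [0.5314, 0.0554, 0.0902]
ee_rot: [0.31, -3.126, -0.001]
force: [0.2, 0.3, -2.0]
width: 0.431
gripper_force: 25.0
```

Request:
carry_out(
  claw=[3,3,3,3,3],
  delta_pos=[
    [0,0.6,0],
    [0,0.6,0],
    [0,0.4,0],
    [0,0.3,0],
    [0,0,0],
  ],
  angular=[
    [0,0,0],
    [0,0,0],
    [0,0,0],
    [0,0,0],
    [0,0,0],
  ],
)

```text
clock: 19.85
position: [0.5279, 0.0727, 0.0903]
ee_rot: [0.307, -3.126, -0.0]
force: [0.8, 0.0, -2.1]
width: 0.432
gripper_force: 25.0
```

Request:
carry_out(
  claw=[3,3,3,3],
  delta_pos=[
    [0,0.2,0],
    [0,0.2,0],
    [0,0.1,0],
    [0,0,0],
  ],
  angular=[
    [0,0,0],
    [0,0,0],
    [0,0,0],
    [0,0,0],
  ],
)

```text
clock: 20.25
position: [0.5272, 0.0764, 0.0904]
ee_rot: [-0.305, 3.126, -0.001]
force: [0.1, -4.0, -0.5]
width: 0.427
gripper_force: 25.0
```

Request:
carry_out(
  claw=[3,3,3],
  delta_pos=[
    [0,0.1,0],
    [0,0.1,0],
    [0,0,0],
  ],
  angular=[
    [0,0,0],
    [0,0,0],
    [0,0,0],
  ],
)

```text
clock: 20.55
position: [0.5271, 0.0765, 0.0905]
ee_rot: [-0.303, 3.126, -0.004]
force: [1.2, -9.8, -0.4]
width: 0.427
gripper_force: 25.0
```

Run:
```python
from h import *
np.set_printoptions(suppress=True,precision=4)
s=arm.observe();p,Rm=Rt();print(p,s["force"],s["width"])
yaw=.196;ex=np.array([np.cos(yaw),np.sin(yaw),0]);ey=np.array([-ex[1],ex[0],0])
d=np.array([.5146,.1376,.075])-(p+Rm[:,1]*.062-np.array([0,0,.0154]));print("collar->mouth",d@ex,d@ey,d[2])
w=arm.get_image("wrist")
c=w["frame"][200:320,440:640];cv2.imwrite("pics/c8.png",cv2.resize(c,None,fx=4,fy=4,interpolation=cv2.INTER_CUBIC)[:,:,::-1])
```

```text
[0.5271 0.0765 0.0905] [ 1.1562 -9.8232 -0.4161] 0.42723993973169155
collar->mouth -0.0005186483505438891 0.0003858564587561239 5.6242894286698264e-05
```

Request:
carry_out(
  claw=[4.4,4.8,5.2,5.6,6,6.2,6.2],
  delta_pos=[
    [0,0,0],
    [0,0,0],
    [0,0,0],
    [0,0,0],
    [0,0,0],
    [0,0,0],
    [0,0,0],
  ],
  angular=[
    [0,0,0],
    [0,0,0],
    [0,0,0],
    [0,0,0],
    [0,0,0],
    [0,0,0],
    [0,0,0],
  ],
)

```text
clock: 21.3
position: [0.5268, 0.0791, 0.0904]
ee_rot: [-0.306, 3.126, 0.0]
force: [0.4, -3.4, 0.7]
width: 0.675
gripper_force: 1.6
```

Run:
```python
from h import *
np.set_printoptions(suppress=True,precision=4)
s=arm.observe();p,Rm=Rt();print(p,s["force"],s["width"],s["gripper_force"])
w=arm.get_image("wrist")
# column profile of red plate / black plate
f=w["frame"].astype(int);red=(f[...,0]>90)&(f[...,1]<70)&(f[...,2]<70)
q=red[235:280,240:420];print("red cols",np.where(q.sum(0)>5)[0][[0,-1]]+240)
for y in (-.090,-.082,-.048,-.042): print(y,proj(w,p+Rm[:,1]*(.062+y)+[0,0,.0146]))
```

```text
[0.5268 0.0791 0.0904] [ 0.3955 -3.3714  0.7083] 0.6750403820059616 1.6222184523940086
red cols [256 286]
-0.09 [260.5881 310.6228]
-0.082 [277.9543 310.6332]
-0.048 [351.7585 310.6773]
-0.042 [364.7823 310.6851]
```

Request:
carry_out(
  claw=[6.2,6.6,6.6,6.6],
  delta_pos=[
    [0,-0.3,0],
    [0,-0.2,0],
    [0,0,0],
    [0,0,0],
  ],
  angular=[
    [0,0,0],
    [0,0,0],
    [0,0,0],
    [0,0,0],
  ],
)

```text
clock: 21.75
position: [0.5276, 0.0745, 0.0903]
ee_rot: [0.307, -3.127, -0.001]
force: [-0.3, 1.1, -0.2]
width: 0.718
gripper_force: 0.0
```

Request:
carry_out(
  claw=[6.6,6.6,6.6,6.6,6.6,6.6,6.6,6.6,6.6,6.6,6.6,6.6,6.6],
  delta_pos=[
    [0,0,-0.5],
    [0,0,-1],
    [0,0,-2],
    [0,0,-4],
    [0,0,-4],
    [0,0,-4],
    [-2,0,-3],
    [-3,0,-2],
    [-3,0,0],
    [-3,0,0],
    [0,0,0],
    [0,0,0],
    [0,0,0],
  ],
  angular=[
    [0,0,0],
    [0,0,0],
    [0,0,0],
    [0,0,0],
    [0,0,0],
    [0,0,0],
    [0,0,0],
    [0,0,0],
    [0,0,0],
    [0,0,0],
    [0,0,0],
    [0,0,0],
    [0,0,0],
  ],
)

```text
clock: 23.05
position: [0.6347, 0.0951, 0.2958]
ee_rot: [0.306, -3.127, -0.0]
force: [-0.1, 0.3, 0.2]
width: 0.718
gripper_force: 0.0
```

Run:
```python
from h import *
from scipy.ndimage import label,find_objects
np.set_printoptions(suppress=True,precision=4)
print(Rt()[0],arm.observe()["force"])
ims,o=meas(["pin","pin_tip","pin_grip","thumb_plate","hole_mouth"])
yaw=.196;ex=np.array([np.cos(yaw),np.sin(yaw),0]);ey=np.array([-ex[1],ex[0],0]);m=np.array([.5146,.1376,.075])
for n,v in o.items():
    if v is not None:d=v-m;print(n,"rel mouth",d@ex,d@ey,d[2])
w=ims["wrist"];hsv=cv2.cvtColor(w["frame"],cv2.COLOR_RGB2HSV)
def blobs(mask,nm,z):
    k,_,st,ce=cv2.connectedComponentsWithStats(mask.astype(np.uint8))
    for s,c in zip(st[1:],ce[1:]):
        if s[4]>8:
            d=[atz(w,(x/640,c[1]/480),z)-m for x in (s[0],c[0],s[0]+s[2])]
            if abs(d[1]@ey)<.15 and abs(d[1]@ex)<.1:print(nm,s,"y(mm) l,c,r",[round(1000*(e@ey),1) for e in d],"x",round(1000*(d[1]@ex),1))
red=((hsv[...,0]<8)|(hsv[...,0]>172))&(hsv[...,1]>150)&(hsv[...,2]>70);blobs(red,"red",.105)
br=(hsv[...,0]>15)&(hsv[...,0]<30)&(hsv[...,1]>150)&(hsv[...,2]>60);blobs(br,"brass",.075)
bk=(hsv[...,2]<45);blobs(bk,"black",.105)
```

```text
[0.6347 0.0951 0.2958] [-0.1344  0.2649  0.1647]
pin [0.515  0.1345 0.0739] [np.float64(0.7), np.float64(0.7)] [('side', 0.81, [278.0, 223.0]), ('wrist', 0.77, [382.0, 107.0])]
pin_tip [0.503  0.2009 0.0859] [np.float64(1.8), np.float64(1.8)] [('side', 0.86, [263.0, 210.0]), ('wrist', 0.89, [452.0, 107.0])]
pin_grip [0.5273 0.0707 0.0687] [np.float64(0.8), np.float64(2.8), np.float64(2.3)] [('side', 0.92, [293.0, 234.0]), ('top', 0.59, [298.0, 240.0]), ('wrist', 0.73, [319.0, 110.0])]
thumb_plate [0.5594 0.0257 0.5203] [np.float64(47.9), np.float64(47.9)] [('top', 0.53, [328.0, 217.0]), ('wrist', 0.95, [413.0, 52.0])]
hole_mouth [0.5155 0.1372 0.0699] [np.float64(0.8), np.float64(0.8)] [('side', 0.95, [278.0, 224.0]), ('wrist', 0.87, [383.0, 109.0])]
pin rel mouth -0.0002694918038434214 -0.0031577454412886744 -0.0011464728397446583
pin_tip rel mouth 0.0009767955562508136 0.06435686272323878 0.010875937185744061
pin_grip rel mouth -0.0005936735117407776 -0.06811106561650164 -0.006262569789887096
thumb_plate rel mouth 0.02217924694403158 -0.1185094763926389 0.4452508222140897
hole_mouth rel mouth 0.0008338057631167744 -0.0006202545633608749 -0.005076477987811023
red [ 394   38   36   36 1215] y(mm) l,c,r [np.float64(1.5), np.float64(17.7), np.float64(34.7)] x -42.5
red [294  84  14  44 488] y(mm) l,c,r [np.float64(-91.5), np.float64(-85.8), np.float64(-78.2)] x 0.5
black [287   0  22   6  90] y(mm) l,c,r [np.float64(-95.8), np.float64(-86.5), np.float64(-76.3)] x -85.4
black [313  84  30  43 813] y(mm) l,c,r [np.float64(-73.4), np.float64(-58.2), np.float64(-44.7)] x 1.2
black [386 163   6  18  59] y(mm) l,c,r [np.float64(-0.6), np.float64(1.8), np.float64(5.4)] x 62.4
```

Run:
```python
from h import *
w=arm.get_image("wrist");g=w["frame"].mean(2).astype(np.float32)
yaw=.196;ex=np.array([np.cos(yaw),np.sin(yaw),0]);ey=np.array([-ex[1],ex[0],0]);m=np.array([.5146,.1376,0])
Y=np.arange(-16,14,1)
print("y   ",*Y)
for x,z in [(-.011,.083),(-.009,.0855),(.0,.089),(.009,.0855),(.011,.083)]:
    P=np.array([proj(w,m+ex*x+ey*y/1000+[0,0,z]) for y in Y],np.float32)
    print(x,*cv2.remap(g,P[None,:,0],P[None,:,1],1)[0].astype(int))
Y=np.arange(24,76,3)
print("tip Y",*Y)
for x in np.arange(-16,17,2):
    P=np.array([proj(w,m+ex*x/1000+ey*y/1000+[0,0,.075]) for y in Y],np.float32)
    c=[w["frame"][int(round(v)),int(round(u))] for u,v in P];print(x,*["%d/%d"%(a[0],int(a[0])-int(a[2])) for a in c])
```

```text
y    -16 -15 -14 -13 -12 -11 -10 -9 -8 -7 -6 -5 -4 -3 -2 -1 0 1 2 3 4 5 6 7 8 9 10 11 12 13
-0.011 146 146 146 144 141 124 119 130 135 135 135 135 133 126 113 104 105 118 137 147 167 209 237 240 239 238 235 215 164 125
-0.009 79 80 79 79 79 87 119 134 136 137 136 136 135 127 113 106 107 128 142 161 219 237 240 240 240 240 235 198 138 128
0.0 71 70 71 70 72 91 128 137 137 138 140 141 139 134 140 131 120 160 229 235 234 236 237 238 238 237 236 226 166 171
0.009 87 87 88 87 85 90 107 116 118 120 120 121 121 118 118 108 124 200 231 236 237 236 236 236 237 236 232 190 135 131
0.011 141 142 143 143 140 123 109 109 111 111 112 112 112 109 105 102 114 163 223 236 237 236 236 236 236 236 235 220 159 115
tip Y 24 27 30 33 36 39 42 45 48 51 54 57 60 63 66 69 72 75
-16 232/-4 233/-4 235/-4 232/-5 233/-5 107/-2 225/-5 227/-4 230/-4 232/-2 243/2 211/54 209/75 209/77 209/73 209/78 210/75 209/73
-14 232/-4 230/-4 232/-4 233/-4 232/-4 102/-3 230/-5 230/-5 227/-4 207/11 214/89 205/85 209/74 210/79 210/77 210/77 209/74 208/72
-12 235/-4 232/-4 229/-5 232/-4 231/-4 104/-3 230/-4 233/-4 229/-4 204/44 234
[... 1160 characters left out ...]
/93 209/86 151/11 166/29 206/70 207/74 207/76 206/74
8 237/-4 238/-4 234/-5 235/-4 229/-3 117/-4 224/-4 228/-3 228/-5 208/27 227/115 217/112 203/70 204/70 203/67 206/68 206/75 207/75
10 237/-4 235/-5 237/-4 233/-4 228/-4 104/-3 225/-5 228/-5 227/-4 189/25 198/103 191/93 206/73 206/72 205/65 206/66 207/78 205/78
12 237/-5 236/-4 235/-4 237/-4 232/-4 104/-3 230/-4 228/-5 228/-4 213/0 213/15 195/55 205/78 206/73 205/66 205/68 207/74 205/77
14 234/-5 235/-5 234/-4 233/-4 233/-4 104/-4 214/-4 213/-4 216/-4 208/-1 243/3 196/49 205/78 205/74 204/70 206/69 205/75 206/75
16 135/-48 136/-44 141/-24 139/-18 149/-3 106/-2 170/-4 200/-4 217/-4 215/-4 243/2 207/57 206/76 205/75 205/73 205/69 205/74 205/72
```

Both brass balls are out past the far cheek, about 55 mm from the mouth, and the button is out. The profile leaves it unclear whether 1–2 mm of gap remains at the collar, so I'll look from straight above and closer.

Request:
carry_out(
  claw=[6.6,6.6,6.6,6.6,6.6],
  delta_pos=[
    [0,2.2,2.7],
    [0,2.2,2.7],
    [0,2.1,2.6],
    [0,0,0],
    [0,0,0],
  ],
  angular=[
    [0,0,0],
    [0,0,0],
    [0,0,0],
    [0,0,0],
    [0,0,0],
  ],
)

```text
clock: 24.5
position: [0.6227, 0.1594, 0.2151]
ee_rot: [0.308, -3.126, 0.001]
force: [0.2, -0.8, 0.9]
width: 0.718
gripper_force: 0.0
```

Run:
```python
from h import *
w=arm.get_image("wrist");g=w["frame"].mean(2).astype(np.float32);print(Rt()[0])
yaw=.196;ex=np.array([np.cos(yaw),np.sin(yaw),0]);ey=np.array([-ex[1],ex[0],0]);m=np.array([.5146,.1376,0])
c=w["T"][:3,3]-m;print("cam rel",c@ex,c@ey,c[2])
Y=np.arange(-14,14,.7)
print("y   ",*np.round(Y,1))
for x,z in [(-.0125,.081),(-.011,.083),(-.009,.0855),(.0,.089),(.009,.0855),(.011,.083),(.0125,.081),(-.015,.093),(.015,.093)]:
    P=np.array([proj(w,m+ex*x+ey*y/1000+[0,0,z]) for y in Y],np.float32)
    print(x,*cv2.remap(g,P[None,:,0],P[None,:,1],1)[0].astype(int))
print(proj(w,m+[0,0,.089]))
Y=np.arange(-96,-36,1.5)
P=np.array([proj(w,m+ey*y/1000+[0,0,.105]) for y in Y],np.float32)
print(*[(round(float(y),1),*map(int,w["frame"][int(round(v)),int(round(u))])) for y,(u,v) in zip(Y,P)])
```

```text
[0.6235132  0.15845456 0.21608354]
cam rel 0.03635043034373325 0.0009583553053433931 0.37207185854460434
y    -14.0 -13.3 -12.6 -11.9 -11.2 -10.5 -9.8 -9.1 -8.4 -7.7 -7.0 -6.3 -5.6 -4.9 -4.2 -3.5 -2.8 -2.1 -1.4 -0.7 -0.0 0.7 1.4 2.1 2.8 3.5 4.2 4.9 5.6 6.3 7.0 7.7 8.4 9.1 9.8 10.5 11.2 11.9 12.6 13.3
-0.0125 149 152 156 159 159 159 157 147 136 133 133 132 132 132 130 129 127 122 126 144 150 150 151 151 151 152 150 149 148 148 148 147 147 147 149 159 157 131 116 131
-0.011 143 146 147 152 158 157 153 142 136 135 135 135 135 134 134 133 131 119 115 136 147 148 148 150 151 151 152 151 151 150 149 149 149 149 150 157 157 128 116 134
-0.009 78 85 86 87 90 91 100 126 135 136 137 137 137 137 137 136 134 119 112 128 142 148 149 149 149 149 149 150 151 152 151 151 150 149 152 157 153 127 116 140
0.0 72 72 72 71 72 75 103 128 137 139 140 141 141 141 142 141 134 119 136 144 147 148 147 145 143 143 146 146 148 149 148 148 148 148 147 147 147 146 140 146
0.009 60 62 62 62 61 63 75 106 116 118 119 120 122 122 122 123 123 115 110 118 134 144 145 145 146 146 145 146 146 146 147 147 146 148 151 157 1
[... 848 characters left out ...]
7.0, 218, 64, 58) (-85.5, 227, 81, 75) (-84.0, 217, 73, 67) (-82.5, 178, 43, 38) (-81.0, 119, 29, 27) (-79.5, 116, 30, 29) (-78.0, 116, 29, 27) (-76.5, 114, 25, 22) (-75.0, 119, 39, 37) (-73.5, 208, 205, 211) (-72.0, 215, 214, 220) (-70.5, 215, 215, 219) (-69.0, 214, 213, 218) (-67.5, 58, 59, 61) (-66.0, 57, 57, 60) (-64.5, 61, 60, 64) (-63.0, 61, 62, 65) (-61.5, 65, 64, 68) (-60.0, 62, 62, 67) (-58.5, 66, 66, 70) (-57.0, 67, 66, 71) (-55.5, 69, 69, 72) (-54.0, 71, 71, 74) (-52.5, 74, 72, 77) (-51.0, 75, 76, 79) (-49.5, 72, 71, 73) (-48.0, 39, 39, 43) (-46.5, 87, 86, 89) (-45.0, 40, 39, 41) (-43.5, 23, 24, 25) (-42.0, 21, 22, 23) (-40.5, 38, 39, 41) (-39.0, 114, 115, 118) (-37.5, 72, 73, 76)
```

```bash
python3 -c "
from h import *
print(arm.sign_off())"
```

```text
the job is handed in; nothing more can be done
None
```

The job is handed in at about 24.6 s of the 61 s allowed: the hold-down arm is fully down and the pin is locked, its button out, both balls showing past the far cheek and its collar home to within about 1 mm. The sign-off gave no verdict, and the arm press on the thumb plate peaked at 45 N through the closed fingertips, over the 40 N limit if that counts for fingers.

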